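Eject the grater-blade cassette and catch it under a finger

ROBOT

A 6-joint arm with a two-finger parallel gripper is mounted at the origin on the work surface. World frame = base frame: x ahead of the robot, y to its left, z up, the work surface at z = 0. Lengths are in mm, angles in rad, forces in N, time in s.
With the tool pointing down it reaches from about 275 to 1000 mm from the base axis. Payload 8.4 kg.
Tool frame: the origin (TCP) lies between the finger pads; the fingertips stand 17 mm ahead of it and the grasp point (between the pads) lies 2 mm behind it (r.tcp_to_tips is the distance from the TCP to the fingertips, in mm); z points along the fingers, y is the line along which they close (so a half turn about z gives the same grasp; the last joint's range is limited). The gripper opens to 85 mm and grips with 20 to 120 N. Pads are 22 mm wide; open, the fingers measure 114 mm over their backs; the gripper's body (76 mm by 85 mm) begins 54 mm behind the grasp point. The pads swing forward as they close: fully open they stand 13 mm farther back than shut.
Start: joints at [1.323, 0.353, 1.633, -0, 1.155, -0.002], TCP at [152.081, 606.217, 212.581] pointing down, gripper open.
Joint ranges: [-2.63, 2.63], [-0.92, 2.1], [0.06, 2.66], [-1.3, 4.44], [0, 2.69], [-3.02, 3.02]. Speed limits (rad/s): [2.22, 2.22, 2.79, 3.14, 3.14, 3.14].

INTERFACE

Orientations are given as [roll, pitch, yaw] about the fixed x, y, z axes, in that order (R = Rz(yaw) Ry(pitch) Rx(roll)).
In Python, from rig import r gives the robot as it stands. The module is installed in compiled form; this text tells all that it offers.
- The arm moves only by the tool apply_moves, never from a script. Its argument "series" is text: rows parted by semicolons, each of 7 numbers parted by spaces: the shift along the tool's x, y, z in cm, then the turn, a rotation vector about the tool's x, y, z in rad, then the gripper's target within -1 to 1 (shut at 1, half-way at 0, fully open at -1). In form: tx ty tz rx ry rz fingers; .... A call has exactly 10 rows; each row shifts and turns the commanded pose from where the row before left it, along the tool's axes as they then stand; what a row does not reach is not made up. A row lasts 1/12 s, in which the tool goes at most 41.7 mm and 7.16 degrees, less where a joint would pass 70% of its speed; a pose out of reach is approached as far as the arm can. A call with a gripper value outside its range is refused whole. The fingers move at their own pace and stop on an object; "squeeze" is the grip in N (left out, the last holds). Time passes only in rows, so rows that do not move let the fingers close, or fill a call up. It gives the time, the measured TCP pose, the force and the opening at its end, in the units of the state.
- r.sense(): the state, without advancing time (a new reading comes with each control period).
- r.grab_frame(name): name is "scene" or "top" or "wrist"; returns the picture (420x560x3 uint8, blue, green, red); there is no depth.
- r.camera_info(name): a dict with "K" (3x3 intrinsics, pixels), "extrinsics" (4x4, takes a point from camera to world coordinates). Camera axes: x right, y down, z forward; pixel columns grow to the right and rows downward; lengths in mm; the calibration is good to about 2 mm. A picture is of the moment at which its call begins: read the wrist's pose just before it. camera_info takes no time and is no camera call; for the wrist camera it gives the pose at the moment of the call.
- r.sign_off(): hands the job in, once; it reports no verdict.
The state is a dict: "clock": time; "qpos": joint angles; "qvel": joint speeds; "joint_efforts": joint torques, N m; "eef_pos": TCP position; "tcp_rot": TCP orientation; "contact_force": force on the tool from outside, world axes, zero at the start; "wrist_torque": the same for the moment, N m; "opening": opening from 0.0 (shut) to 1.0 (fully open).
Only numpy, scipy, OpenCV 4.12 (cv2) and the standard library are available. Lean on these libraries where they do the work, as an engineer would, in place of code of your own. Each camera call takes 0.05 s, during which the arm holds its last target. There are 200 camera calls.

TASK

Press down the orange push button with one finger so that the orange-banded blade cassette springs out of its dock, and stop it with the other finger once it has popped forward a centimetre or more but before its front passes the end of the guide. Touch only: do not lift or carry the cassette, and leave the blue cassette, its button and everything else on the bench where it is. Finish holding: one finger still keeping the orange button well down, the other still blocking the cassette, which rests flat on its guide.

Things in the scene. Friction and masses are not known exactly. Their poses are not given: they have to be found in the camera images.
- orange_dock: fixed white dock. Origin on the table under the middle of the home cassette's front face; x = the way the cassette pops, z up. Level guide floor 40 mm above the table, 60 mm wide, with 10 mm high steel rails (outer faces y = +-27.5 mm). Grey spring housing x -100 to -70 mm, 82 mm high. Block on the -y side (x -15 to +60, y -80 to -30 mm, 40 mm high) carries the button
- orange_cassette: loose blade cassette, steel, orange end bands, dotted top, 50 (x) x 44 (y) x 32 (z) mm, 0.15 kg; origin: centre of its underside; axes as its dock. Home: origin at dock x -25, y 0, z 40 mm. A spring plunger behind it (3 N, 45 mm throw) shoots it to +x of the dock in about 0.1 s once the latch drops; unhindered it flies off the guide's open end
- orange_button (a joint): push button of the orange dock, in m: 0 up, 0.012 fully down, sprung (1 N at the top, 5 N at the bottom). A latch tongue before the cassette moves with it and stands 6 mm proud of the guide floor: the cassette is let go about 6 mm down. The tongue rises again if the button is let up
- orange_button_top (a point): centre of the orange button's top face, 66 mm above the table when up, at dock x +28, y -60 mm; cap 30 mm along dock x, 22 mm along y. With it 8 to 12 mm down the pressing fingertip is 54 to 58 mm above the table
- orange_guide_mid (a point): point on the guide floor's centre line beside the button, dock x +28, y 0, z 40 mm. A second fingertip above it, level with the one pressing the button 60 mm away, is 14 to 18 mm above the floor and stands in the cassette's way (cassette top 32 mm above the floor)
- orange_guide_end (a point): middle of the open end of the guide floor, dock x +60, y 0, z 40 mm; beyond it a drop to the table
- blue_dock: the blue cassette's dock, the same as the orange one but for the colour; must be left alone
- blue_cassette: loose blade cassette, steel, blue end bands, dotted top, 50 (x) x 44 (y) x 32 (z) mm, 0.15 kg; origin: centre of its underside; axes as its dock. Home: origin at dock x -25, y 0, z 40 mm; must stay home
- blue_button (a joint): push button of the blue dock, in m: 0 up, 0.012 fully down, sprung (1 N at the top, 5 N at the bottom); must not be pressed
- shaker: bystander: salt shaker, glass with steel cap, 42 mm across, 88 mm tall; origin at the centre of its foot; stands between the docks
- cheese: bystander: block of cheese, 75 x 55 x 35 mm, on the green board; origin under its centre
- spatula: bystander: spatula lying on the green board; origin on its underside
- tape: bystander: roll of beige tape lying flat, 90 mm across, 24 mm high; origin under its centre
- pan: bystander: open steel pan, 162 x 115 x 100 mm; origin under its centre
- spoon: bystander: metal spoon lying on the table; origin on its underside
- squeeze_bottle: bystander: yellow bottle with white cap, 60 mm across, 170 mm tall; origin under its centre

How it is judged:
By the outcome, as a careful person would: the job done as asked, in the order asked, and still so for the second after the job is handed in, while the arm keeps its last pose, push and grip.
It also fails if it takes over 32 s, if anything falls off the work surface, if the arm or the gripper's body presses on something with over 40 N, if the wrist force passes 120 N, or if a joint passes its speed limit or range.

## Working session

There is one attempt and no reset: what is moved stays moved. The work goes in short steps, Python scripts to look and compute and a tool call to move; the robot and the scene stay as the last step left them, time stands still between calls to the robot, and variables do not carry over. Pictures are saved under pics/ and viewed, on a budget of 10 in all, crops included, one or two more only if the job needs it, and the job is handed in when it is done.

Besides the shell and the picture viewer there is one more tool, called after "Request:" as name(argument=value, ...) on one line, values as JSON. apply_moves: Moves the arm, as the interface text tells. Its arguments: {"type":"object","properties":{"series":{"type":"string"},"squeeze":{"type":"number"}},"required":["series"]}

```bash
mkdir -p pics
cat > h.py <<'E'
import numpy as np, cv2
from rig import r
def ray(cam,u,v,z,info=None):
    i=info or r.camera_info(cam); K=np.array(i["K"]);E=np.array(i["extrinsics"])
    d=E[:3,:3]@np.linalg.inv(K)@[u,v,1]; o=E[:3,3]
    return (o+d*(z-o[2])/d[2])
def proj(cam,p,info=None):
    i=info or r.camera_info(cam); K=np.array(i["K"]);E=np.array(i["extrinsics"])
    c=E[:3,:3].T@(np.array(p)-E[:3,3]); q=K@c; return q[:2]/q[2]
E
python3 - <<'E'
from h import *
for n in("top","scene"):
    f=r.grab_frame(n); cv2.imwrite(f"pics/{n}0.png",f)
    print(n,np.round(r.camera_info(n)["extrinsics"],2).tolist())
    h=cv2.cvtColor(f,cv2.COLOR_BGR2HSV)
    m=cv2.inRange(h,(5,150,120),(20,255,255))
    k,_,s,c=cv2.connectedComponentsWithStats(m)
    for j in range(1,k):
        if s[j,4]>15: print(s[j],c[j].round(1))
print(r.sense())
E
```

```text
top [[0.03, -1.0, 0.06, 451.7], [-1.0, -0.03, -0.01, 1.39], [0.01, -0.06, -1.0, 1550.1], [0.0, 0.0, 0.0, 1.0]]
[ 49  94  53  39 923] [ 73.5 113.9]
[ 73 130  22  21 258] [ 84.8 141.2]
scene [[0.6, 0.57, -0.57, 1249.37], [0.8, -0.41, 0.44, -527.51], [0.02, -0.72, -0.7, 939.12], [0.0, 0.0, 0.0, 1.0]]
[479 161  43  29 633] [500.7 175.1]
[458 168  20  18 256] [468.1 176.1]
[479 183  24  19 330] [490.9 192.3]
{'clock': 0.1, 'qpos': array([ 1.32256932e+00,  3.53610109e-01,  1.63401359e+00,  2.60229838e-05,
        1.15516495e+00, -2.43671006e-03]), 'qvel': array([ 8.13460390e-04, -1.60783188e-03, -2.96733731e-03, -1.07941233e-03,
        1.93901560e-03, -6.43839833e-05]), 'joint_efforts': array([ 1.51064574e-03, -6.06360626e+01, -3.42820036e+01,  2.67054420e-04,
        3.78480079e-03,  4.52019393e-06]), 'eef_pos': array([151.9894725 , 605.81275476, 211.93701201]), 'tcp_rot': array([-3.14039672e+00, -2.67090579e-05,  2.89579182e+00]), 'contact_force': array([-0.01553968,  0.67928291, -0.47770619]), 'wrist_torque': array([-0.00549505,  0.00669847, -0.03620683]), 'opening': 0.9988847522189417}
```

View pics/top0.png

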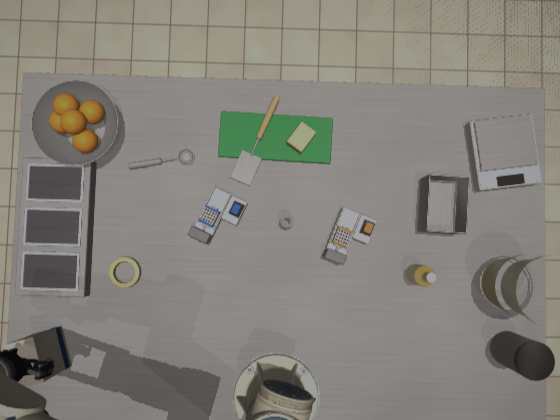

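View pics/scene0.png

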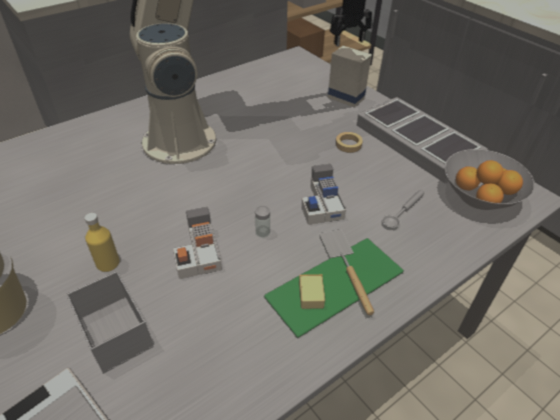

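The top view shows the orange dock at about px (345,235), with its button at (368,228) and the housing at (336,256). It pops towards the upper right, roughly world +x. The blue dock is at (215,215) and the shaker at (286,221).

Run:
```python
from h import *
def comps(n,box,lo,hi,mn):
    f=cv2.imread(f"pics/{n}0.png"); h=cv2.cvtColor(f,cv2.COLOR_BGR2HSV)
    x0,y0,x1,y1=box; m=cv2.inRange(h,lo,hi)[y0:y1,x0:x1]
    k,_,s,c=cv2.connectedComponentsWithStats(m)
    return [(s[j,4],c[j]+[x0,y0]) for j in range(1,k) if s[j,4]>mn]
for n,b in(("top",(315,195,385,275)),("scene",(160,200,230,280))):
    for a,c in comps(n,b,(3,90,60),(22,255,255),8): print(n,a,c.round(1),"z66",ray(n,*c,66).round(1),"z72",ray(n,*c,72).round(1))
for z,p in((82,(336,253)),(40,(353,212)),(40,(350,210))): print(p,ray("top",*p,z).round())
f=cv2.imread("pics/top0.png")[195:275,315:390]; g=cv2.imread("pics/scene0.png")[195:285,160:235]
cv2.imwrite("pics/z.png",np.hstack([cv2.resize(f,(400,480),interpolation=2),cv2.resize(g,(400,480),interpolation=2)]))
i=r.camera_info("wrist");print(np.round(i["extrinsics"],2).tolist(),i["K"])
```

```text
top 84 [367.9 227.4] z66 [ 502.5 -251.4   66. ] z72 [ 502.3 -250.4   72. ]
top 27 [345.3 229.3] z66 [ 495.3 -186.5   66. ] z72 [ 495.1 -185.7   72. ]
top 35 [339.5 243.7] z66 [ 453.2 -170.5   66. ] z72 [ 453.2 -169.8   72. ]
scene 38 [199.7 223.8] z66 [ 447.7 -168.5   66. ] z72 [ 453.2 -170.9   72. ]
scene 142 [203.7 239.2] z66 [ 501.  -187.7   66. ] z72 [ 506.1 -190.    72. ]
scene 114 [182.  254.3] z66 [ 513.5 -256.1   66. ] z72 [ 518.6 -257.9   72. ]
scene 28 [209.5 267. ] z66 [ 587.7 -222.4   66. ] z72 [ 592.2 -224.5   72. ]
(336, 253) [ 427. -159.   82.]
(353, 212) [ 548. -211.   40.]
(350, 210) [ 553. -202.   40.]
[[0.24, 0.94, 0.25, 88.14], [0.97, -0.23, -0.06, 621.11], [-0.0, 0.26, -0.97, 373.04], [0.0, 0.0, 0.0, 1.0]] [[349.11596072   0.         278.49324783]
 [  0.         349.11596072 207.23669048]
 [  0.           0.           1.        ]]
```

View pics/z.png

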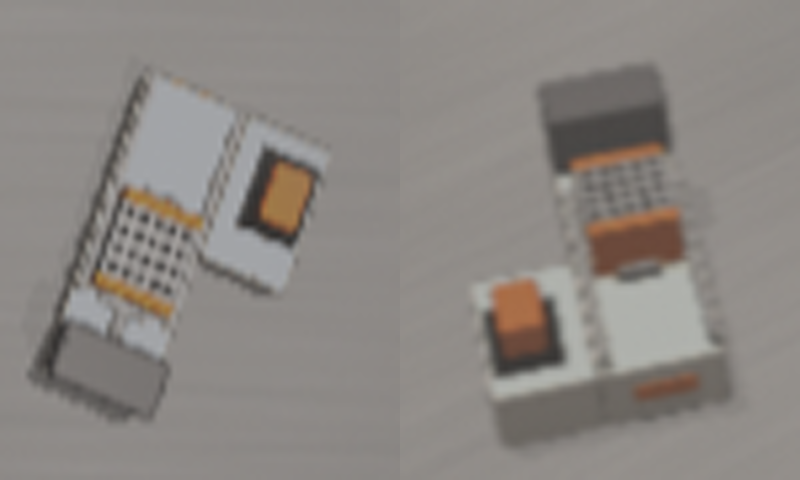

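The crop gives a dock yaw of about -0.363. The orange button is near (502,-251) and the guide middle near (523,-196), so the TCP target is about (513,-223) with tool y along dock y. Next I move to hover above it.

Request:
apply_moves(series="-2.1 -2.75 0 0 0 0 -0.08;-2.1 -2.75 0 0 0 0 -0.08;-2.1 -2.75 0 0 0 0 -0.08;-2.1 -2.75 0 0 0 0 -0.08;-2.1 -2.75 0 0 0 0 -0.08;-2.1 -2.75 0 0 0 0 -0.08;-2.1 -2.75 0 0 0 0 -0.08;-2.1 -2.75 0 0 0 0 -0.08;-2.1 -2.75 0 0 0 0 -0.08;-2.1 -2.75 0 0 0 0 -0.08", squeeze=40)

```text
clock: 0.93
eef_pos: [288.9, 286.7, 212.4]
tcp_rot: [-3.141, -0.0, 2.896]
contact_force: [0.8, -0.0, -0.4]
opening: 0.54
```

Request:
apply_moves(series="-2.1 -2.75 0 0 0 0 -0.08;-2.1 -2.75 0 0 0 0 -0.08;-2.1 -2.75 0 0 0 0 -0.08;-2.1 -2.75 0 0 0 0 -0.08;-2.1 -2.75 0 0 0 0 -0.08;-2.1 -2.75 0 0 0 0 -0.08;-2.1 -2.75 0 0 0 0 -0.08;-2.1 -2.75 0 0 0 0 -0.08;-2.1 -2.75 0 0 0 0 -0.08;-2.1 -2.75 0 0 0 0 -0.08")

```text
clock: 1.77
eef_pos: [425.8, -31.3, 212.6]
tcp_rot: [3.142, 0.0, 2.896]
contact_force: [0.6, 0.7, -0.3]
opening: 0.543
```

Request:
apply_moves(series="-2.19 -2.75 0 0 0 0 -0.08;-2.19 -2.75 0 0 0 0 -0.08;-2.19 -2.75 0 0 0 0 -0.08;-2.19 -2.75 0 0 0 0 -0.08;-2.19 -2.75 0 0 0 0 -0.08;-2.19 -2.75 0 0 0 0 -0.08;0 0 0 0 0 0.06 -0.08;0 0 0 0 0 0.057 -0.08;0 0 0 0 0 0 -0.08;0 0 0 0 0 0 -0.08")

```text
clock: 2.6
eef_pos: [512.6, -221.4, 212.2]
tcp_rot: [3.142, -0.001, 2.78]
contact_force: [-0.5, 0.4, -0.8]
opening: 0.539
```

Run:
```python
from h import *
import json
i=r.camera_info("wrist"); f=r.grab_frame("wrist"); cv2.imwrite("pics/w1.png",f)
json.dump({k:np.array(v).tolist() for k,v in i.items() if k in("K","extrinsics")},open("w1.json","w"))
s=r.sense(); print(s["eef_pos"],s["tcp_rot"],s["opening"],r.tcp_to_tips)
h=cv2.cvtColor(f,cv2.COLOR_BGR2HSV); m=cv2.inRange(h,(3,100,60),(22,255,255))
k,l,st,c=cv2.connectedComponentsWithStats(m)
for j in range(1,k):
    if st[j,4]>40:
        b=cv2.minAreaRect(np.argwhere(l==j)[:,::-1].astype(np.float32))
        print(st[j],c[j].round(1),ray("wrist",*c[j],66,i).round(1),ray("wrist",*c[j],72,i).round(1)); print([ray("wrist",*p,72,i)[:2].round(1).tolist() for p in cv2.boxPoints(b)])
```

```text
[ 512.65667191 -221.20388432  212.35850149] [ 3.14154215e+00 -5.22852100e-04  2.78094508e+00] 0.5360135356199315 17.0
[283 100  54   9 448] [310.4 104.3] [ 453. -171.   66.] [ 453.  -171.6   72. ]
[[441.8, -191.6], [457.2, -150.6], [463.3, -152.6], [447.7, -193.8]]
[284 154  52   9 408] [309.8 157.6] [ 495.2 -186.4   66. ] [ 494.3 -186.6   72. ]
[[483.6, -206.3], [499.1, -165.4], [505.6, -167.5], [490.0, -208.7]]
[229 172  27  35 880] [242.3 189.2] [ 500.5 -252.5   66. ] [ 499.5 -251.5   72. ]
[[481.3, -256.5], [489.3, -235.4], [517.7, -246.7], [509.5, -268.4]]
[477 296  68  29 810] [505.3 309.6] [704.9 -55.3  66. ] [699.9 -58.1  72. ]
[[695.8, -87.7], [675.8, -78.5], [716.3, -20.9], [737.3, -29.3]]
[465 355   9  12  51] [468.8 360.2] [ 749.8 -102.    66. ] [ 744.  -103.9   72. ]
[[739.3, -108.9], [736.1, -104.0], [748.3, -98.6], [751.6, -103.4]]
```

View pics/w1.png

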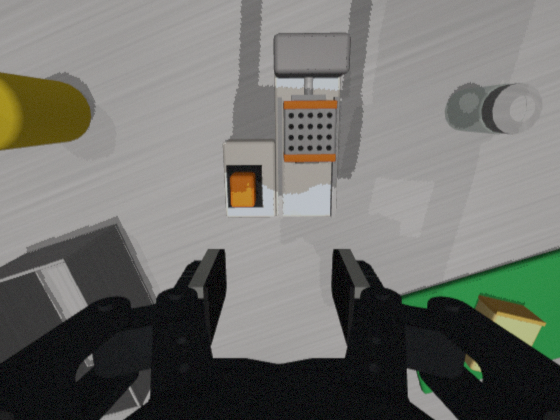

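The wrist view shows the orange button at (242,189), the cassette bands at (310,104) and (310,158), and the fingertips at about (222,250) and (336,250). The dock yaw is -0.36. The wanted shift is about -4 mm along tool y. I'll check the tip length by projection.

Run:
```python
from h import *
import json
from scipy.spatial.transform import Rotation as R
i=json.load(open("w1.json")); T=R.from_euler("xyz",[3.14154,-.0005,2.781]).as_matrix(); p=np.array([512.66,-221.2,212.36])
for z in(5,9,13,17):
  print(z,[proj("wrist",p+T@[x,y,z],i).round().tolist() for x in(-11,11) for y in(-23,-37,23)])
```

```text
5 [[236.0, 268.0], [209.0, 268.0], [325.0, 268.0], [235.0, 227.0], [207.0, 227.0], [327.0, 227.0]]
9 [[237.0, 264.0], [210.0, 264.0], [324.0, 264.0], [236.0, 225.0], [208.0, 225.0], [326.0, 224.0]]
13 [[238.0, 261.0], [212.0, 261.0], [323.0, 261.0], [236.0, 222.0], [210.0, 222.0], [325.0, 222.0]]
17 [[239.0, 258.0], [213.0, 258.0], [322.0, 258.0], [237.0, 220.0], [211.0, 220.0], [324.0, 220.0]]
```

Request:
apply_moves(series="-0.1 -0.4 2 0 0 0 -0.08;0 0 2 0 0 0 -0.08;0 0 2 0 0 0 -0.08;0 0 1.5 0 0 0 -0.08;0 0 1.5 0 0 0 -0.08;0 0 1 0 0 0 -0.08;0 0 1 0 0 0 -0.08;0 0 0 0 0 0 -0.08;0 0 0 0 0 0 -0.08;0 0 0 0 0 0 -0.08")

```text
clock: 3.48
eef_pos: [513.0, -225.7, 103.3]
tcp_rot: [-3.142, 0.001, 2.779]
contact_force: [-0.0, 0.5, 1.0]
opening: 0.54
```

The projected tips don't match the image well, so I look again at this height before going lower.

Run:
```python
from h import *
i=r.camera_info("wrist"); f=r.grab_frame("wrist"); g=r.grab_frame("scene")
print(r.sense()["eef_pos"],r.sense()["contact_force"])
g=cv2.resize(g[150:300,140:265],(500,600),interpolation=2)
cv2.imwrite("pics/w2.png",np.hstack([cv2.resize(f[:,150:420],(300,467))[:600],])); 
c=np.zeros((600,800,3),np.uint8); c[:467,:300]=cv2.resize(f[:,150:420],(300,467)); c[:,300:]=g; cv2.imwrite("pics/c2.png",c)
```

```text
[ 513.07229346 -225.79619731  103.49093013] [-0.42703549 -0.02260534  0.68078198]
```

View pics/c2.png

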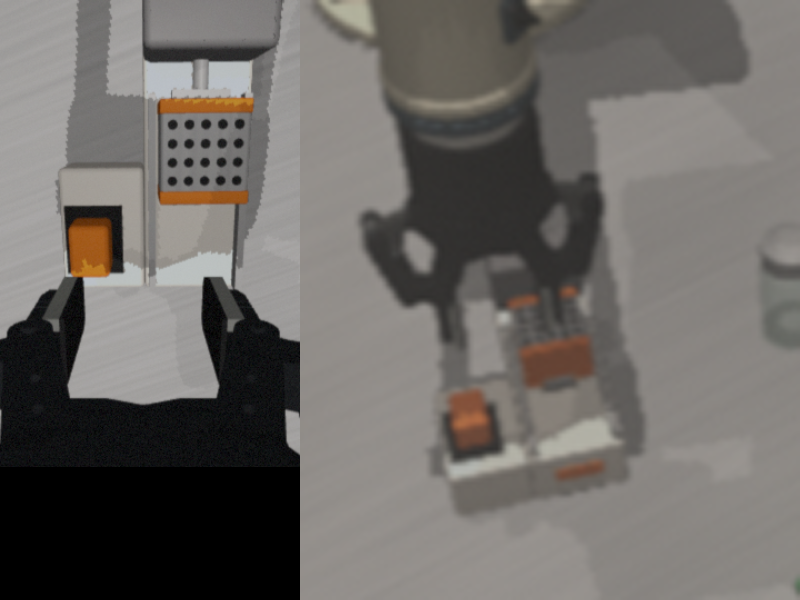

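Run:
```python
from h import *
from scipy.spatial.transform import Rotation as R
s=r.sense(); T=R.from_euler("xyz",s["tcp_rot"]).as_matrix(); p=s["eef_pos"]
def lines(n,u,v):
    i=r.camera_info(n);E=np.array(i["extrinsics"]);d=E[:3,:3]@np.linalg.inv(np.array(i["K"]))@[u,v,1]
    return T.T@(E[:3,3]-p),T.T@d
for a,b in(((179,236),(217,251)),((205,231),(343,251))):
    o1,d1=lines("scene",*a);o2,d2=lines("wrist",*b)
    t=np.linalg.lstsq(np.c_[d1,-d2],o2-o1,rcond=None)[0]
    print("tool frame",(o1+d1*t[0]).round(1),(o2+d2*t[1]).round(1), "plane x=0:",(o1-d1*o1[0]/d1[0]).round(1),(o2-d2*o2[0]/d2[0]).round(1))
print([proj("scene",p+T@[0,y,z]).round().tolist() for y in(-30,30) for z in(17,10,0)])
```

```text
tool frame [  4.6 -26.9 -11.5] [  4.9 -29.1 -11.7] plane x=0: [  0.  -26.9 -16.2] [  0.  -31.4   0.3]
tool frame [  4.9  35.9 -11.3] [  4.3  29.  -10.2] plane x=0: [ -0.   35.6 -16.3] [ 0.  31.   0.3]
[[180.0, 246.0], [179.0, 244.0], [179.0, 241.0], [204.0, 241.0], [204.0, 239.0], [203.0, 236.0]]
```

Request:
apply_moves(series="0 0 0.5 0 0 0 -0.08;0 0 0.5 0 0 0 -0.08;0 0 0.5 0 0 0 -0.08;0 0 0.3 0 0 0 -0.08;0 0 0 0 0 0 -0.08;0 0 0 0 0 0 -0.08;0 0 0 0 0 0 -0.08;0 0 0 0 0 0 -0.08;0 0 0 0 0 0 -0.08;0 0 0 0 0 0 -0.08")

```text
clock: 4.42
eef_pos: [512.6, -225.6, 84.8]
tcp_rot: [-3.142, 0.0, 2.779]
contact_force: [-0.5, -0.2, -1.0]
opening: 0.545
```

Request:
apply_moves(series="0 0 0.2 0 0 0 -0.08;0 0 0.2 0 0 0 -0.08;0 0 0 0 0 0 -0.08;0 0 0 0 0 0 -0.08;0 0 0 0 0 0 -0.08;0 0 0 0 0 0 -0.08;0 0 0 0 0 0 -0.08;0 0 0 0 0 0 -0.08;0 0 0 0 0 0 -0.08;0 0 0 0 0 0 -0.08")

```text
clock: 5.25
eef_pos: [512.5, -225.5, 80.6]
tcp_rot: [3.142, 0.0, 2.779]
contact_force: [0.9, -0.0, 0.5]
opening: 0.542
```

Run:
```python
from h import *
f=r.grab_frame("wrist"); g=r.grab_frame("scene")
print(r.sense()["eef_pos"],r.sense()["contact_force"],r.sense()["wrist_torque"])
c=np.zeros((600,800,3),np.uint8); c[:467,:300]=cv2.resize(f[:,150:420],(300,467)); c[:,300:]=cv2.resize(g[190:280,160:235],(500,600),interpolation=2); cv2.imwrite("pics/c3.png",c)
```

```text
[ 512.45082352 -225.5608666    80.60723826] [-0.22559572 -0.83520655 -0.23027724] [ 0.04147359  0.01285338 -0.02942258]
```

View pics/c3.png

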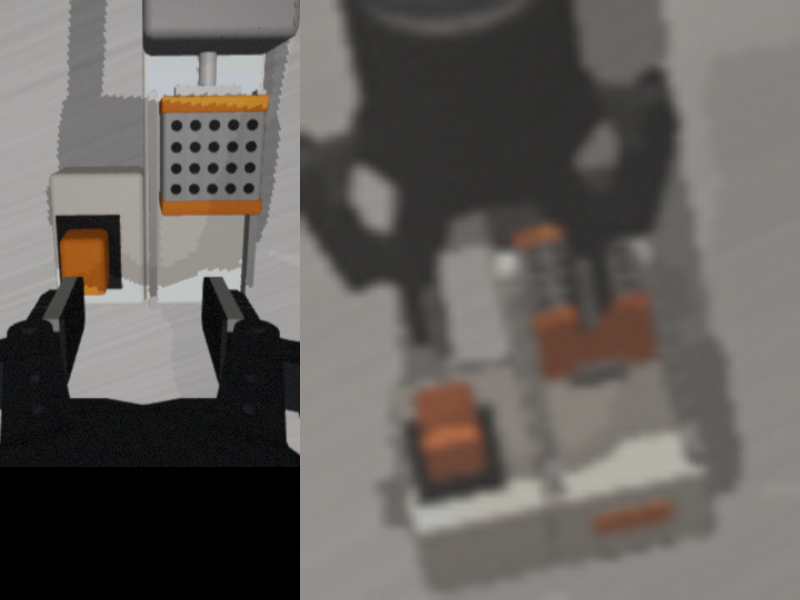

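The tips are still clearly above the button. I continue down in small steps and watch the force.

Request:
apply_moves(series="0 0 0.2 0 0 0 -0.08;0 0 0.2 0 0 0 -0.08;0 0 0.1 0 0 0 -0.08;0 0 0 0 0 0 -0.08;0 0 0 0 0 0 -0.08;0 0 0 0 0 0 -0.08;0 0 0 0 0 0 -0.08;0 0 0 0 0 0 -0.08;0 0 0 0 0 0 -0.08;0 0 0 0 0 0 -0.08")

```text
clock: 6.18
eef_pos: [512.4, -225.6, 75.6]
tcp_rot: [-3.142, 0.0, 2.779]
contact_force: [0.5, 0.3, -0.1]
opening: 0.542
```

```bash
cat > f.py <<'E'
from h import *
a=[]
for _ in range(4):
    r.grab_frame("top"); s=r.sense(); a.append(np.r_[s["contact_force"],s["wrist_torque"]*10,s["eef_pos"]])
print(np.mean(a,0).round(2))
E
python3 f.py
```

```text
[-2.9000e-01 -1.5000e-01  2.9000e-01  6.0000e-02  1.3000e-01  6.0000e-02
  5.1245e+02 -2.2557e+02  7.5610e+01]
```

Request:
apply_moves(series="0 0 0.2 0 0 0 -0.08;0 0 0.2 0 0 0 -0.08;0 0 0.1 0 0 0 -0.08;0 0 0 0 0 0 -0.08;0 0 0 0 0 0 -0.08;0 0 0 0 0 0 -0.08;0 0 0 0 0 0 -0.08;0 0 0 0 0 0 -0.08;0 0 0 0 0 0 -0.08;0 0 0 0 0 0 -0.08")

```text
clock: 7.22
eef_pos: [512.5, -225.6, 70.6]
tcp_rot: [-3.142, 0.0, 2.779]
contact_force: [-0.2, -0.9, 0.1]
opening: 0.538
```

```bash
python3 f.py
python3 - <<'E'
from h import *
f=r.grab_frame("wrist"); g=r.grab_frame("scene")
c=np.zeros((600,800,3),np.uint8); c[:467,:300]=cv2.resize(f[:,150:420],(300,467)); c[:,300:]=cv2.resize(g[190:280,160:235],(500,600),interpolation=2); cv2.imwrite("pics/c4.png",c)
E
```

```text
[-1.8000e-01  2.9000e-01 -0.0000e+00  9.0000e-02 -0.0000e+00  1.1000e-01
  5.1247e+02 -2.2556e+02  7.0620e+01]
```

View pics/c4.png

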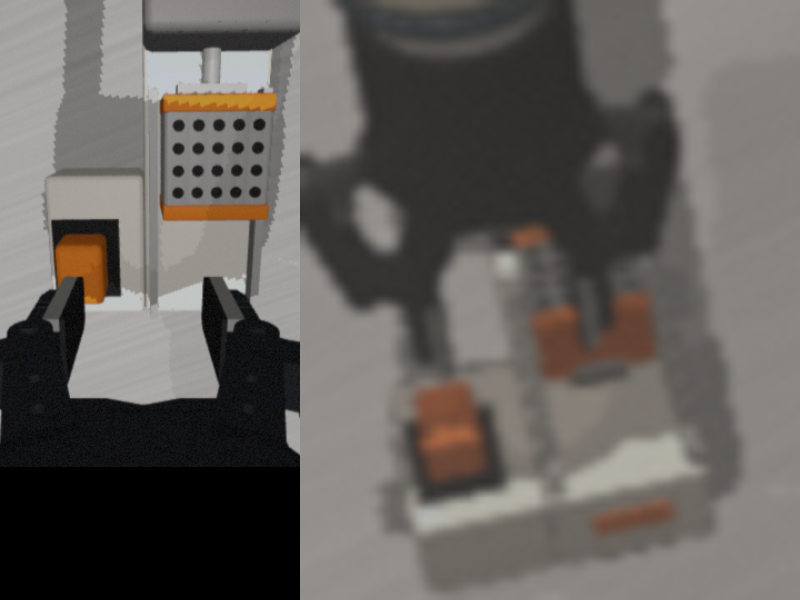

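The tips still look 10–25 mm above the button in the scene view (left tip at px (179,244)), and there is no contact force. Continuing.

Request:
apply_moves(series="0 0 0.2 0 0 0 -0.08;0 0 0.2 0 0 0 -0.08;0 0 0.2 0 0 0 -0.08;0 0 0 0 0 0 -0.08;0 0 0 0 0 0 -0.08;0 0 0 0 0 0 -0.08;0 0 0 0 0 0 -0.08;0 0 0 0 0 0 -0.08;0 0 0 0 0 0 -0.08;0 0 0 0 0 0 -0.08")

```text
clock: 8.35
eef_pos: [512.5, -225.6, 64.7]
tcp_rot: [-3.142, 0.0, 2.779]
contact_force: [1.0, -0.8, -0.3]
opening: 0.541
```

```bash
python3 f.py
```

```text
[ 2.0000e-01  6.6000e-01 -2.3000e-01 -1.3000e-01 -9.0000e-02  1.8000e-01
  5.1245e+02 -2.2557e+02  6.4620e+01]
```

Run:
```python
from h import *
f=r.grab_frame("wrist"); g=r.grab_frame("scene")
c=np.zeros((600,800,3),np.uint8); c[:,:400]=cv2.resize(f[130:370,190:350],(400,600),interpolation=2); g=g[215:275,165:205]; g=cv2.resize(g,(400,600),interpolation=2); c[:,400:]=cv2.convertScaleAbs(g,alpha=1.7); cv2.imwrite("pics/c5.png",c)
```

```text
(no output)
```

View pics/c5.png

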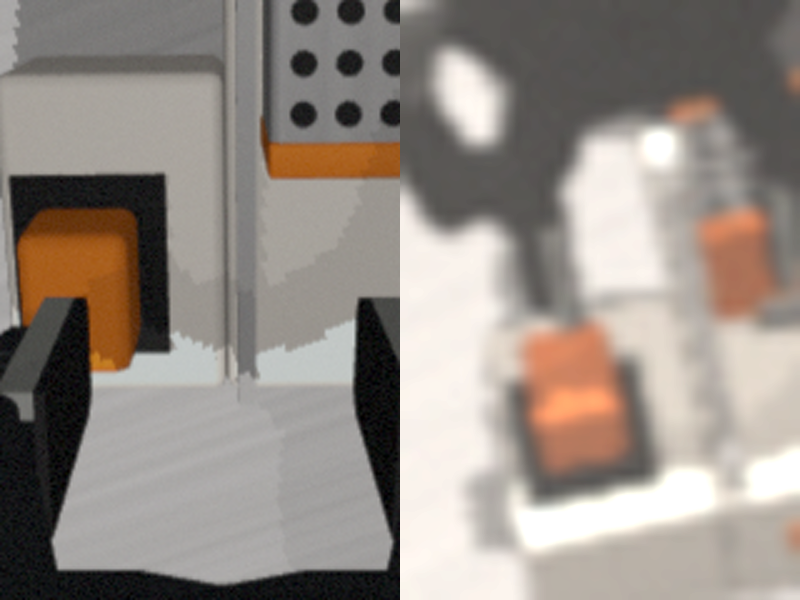

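The tip still sits about 10 mm above the button: in the scene view it lies just behind the button's rear edge, at about px (181,247). I continue.

Request:
apply_moves(series="0 0 0.2 0 0 0 -0.08;0 0 0.2 0 0 0 -0.08;0 0 0.2 0 0 0 -0.08;0 0 0 0 0 0 -0.08;0 0 0 0 0 0 -0.08;0 0 0 0 0 0 -0.08;0 0 0 0 0 0 -0.08;0 0 0 0 0 0 -0.08;0 0 0 0 0 0 -0.08;0 0 0 0 0 0 -0.08")

```text
clock: 9.48
eef_pos: [512.5, -225.6, 58.7]
tcp_rot: [-3.142, 0.0, 2.779]
contact_force: [0.5, -0.2, -0.2]
opening: 0.541
```

```bash
python3 f.py
```

```text
[-4.5000e-01 -1.6000e-01 -5.0000e-02 -1.0000e-01 -2.3000e-01 -2.5000e-01
  5.1247e+02 -2.2556e+02  5.8620e+01]
```

Request:
apply_moves(series="0 0 0.2 0 0 0 -0.08;0 0 0.2 0 0 0 -0.08;0 0 0.1 0 0 0 -0.08;0 0 0 0 0 0 -0.08;0 0 0 0 0 0 -0.08;0 0 0 0 0 0 -0.08;0 0 0 0 0 0 -0.08;0 0 0 0 0 0 -0.08;0 0 0 0 0 0 -0.08;0 0 0 0 0 0 -0.08")

```text
clock: 10.52
eef_pos: [512.4, -225.6, 53.6]
tcp_rot: [-3.142, 0.0, 2.779]
contact_force: [0.7, 0.9, -0.1]
opening: 0.535
```

```bash
python3 f.py;python3 - <<'E'
from h import *
f=r.grab_frame("wrist"); g=r.grab_frame("scene")
c=np.zeros((600,800,3),np.uint8); c[:,:400]=cv2.resize(f[130:370,190:350],(400,600),interpolation=2); g=g[215:275,165:205]; g=cv2.resize(g,(400,600),interpolation=2); c[:,400:]=cv2.convertScaleAbs(g,alpha=1.7); cv2.imwrite("pics/c6.png",c)
E
```

```text
[ 1.8000e-01 -3.1000e-01 -1.5000e-01 -1.9000e-01  1.7000e-01  1.0000e-02
  5.1245e+02 -2.2556e+02  5.3620e+01]
```

View pics/c6.png

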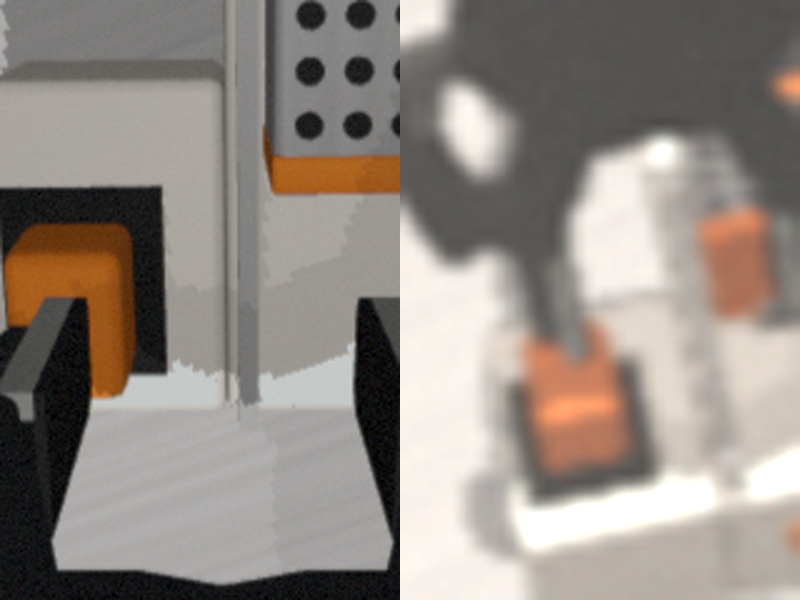

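The tip now overlaps the rear half of the button top in the scene view, at crop (570,355), and is still a few mm above it. Alignment is good.

Request:
apply_moves(series="0 0 0.2 0 0 0 -0.08;0 0 0.2 0 0 0 -0.08;0 0 0.1 0 0 0 -0.08;0 0 0 0 0 0 -0.08;0 0 0 0 0 0 -0.08;0 0 0 0 0 0 -0.08;0 0 0 0 0 0 -0.08;0 0 0 0 0 0 -0.08;0 0 0 0 0 0 -0.08;0 0 0 0 0 0 -0.08")

```text
clock: 11.65
eef_pos: [512.5, -225.6, 48.6]
tcp_rot: [-3.142, 0.0, 2.779]
contact_force: [-0.3, 0.1, 0.1]
opening: 0.541
```

```bash
python3 f.py
```

```text
[-1.5000e-01 -1.6000e-01  3.0000e-01  1.9000e-01 -1.9000e-01 -1.0000e-02
  5.1246e+02 -2.2557e+02  4.8620e+01]
```

Request:
apply_moves(series="0 0 0.2 0 0 0 -0.08;0 0 0.2 0 0 0 -0.08;0 0 0.1 0 0 0 -0.08;0 0 0 0 0 0 -0.08;0 0 0 0 0 0 -0.08;0 0 0 0 0 0 -0.08;0 0 0 0 0 0 -0.08;0 0 0 0 0 0 -0.08;0 0 0 0 0 0 -0.08;0 0 0 0 0 0 -0.08")

```text
clock: 12.68
eef_pos: [512.3, -225.5, 43.5]
tcp_rot: [3.142, -0.0, 2.779]
contact_force: [0.0, 0.1, 0.1]
opening: 0.536
```

```bash
python3 f.py;python3 - <<'E'
from h import *
f=r.grab_frame("wrist"); g=r.grab_frame("scene")
c=np.zeros((600,800,3),np.uint8); c[:,:400]=cv2.resize(f[130:370,190:350],(400,600),interpolation=2); g=g[215:275,165:205]; g=cv2.resize(g,(400,600),interpolation=2); c[:,400:]=cv2.convertScaleAbs(g,alpha=1.7); cv2.imwrite("pics/c7.png",c)
h=cv2.cvtColor(f,cv2.COLOR_BGR2HSV); m=cv2.inRange(h,(3,100,60),(22,255,255))
k,l,st,ce=cv2.connectedComponentsWithStats(m)
for j in range(1,k):
    if st[j,4]>60: print(st[j],ray("wrist",*ce[j],72).round(1))
E
```

```text
[ 7.0000e-02  2.4000e-01  8.0000e-02  1.0000e-01 -1.0000e-01 -3.7000e-01
  5.1239e+02 -2.2553e+02  4.3570e+01]
[ 297   77  127   24 2436] [ 452.6 -172.4   72. ]
[ 296  185  117   29 1856] [ 493.7 -187.6   72. ]
[ 186  225   57   74 2206] [ 492.5 -244.8   72. ]
```

Request:
apply_moves(series="0 0 0.2 0 0 0 -0.08;0 0 0.1 0 0 0 -0.08;0 0 0 0 0 0 -0.08;0 0 0 0 0 0 -0.08;0 0 0 0 0 0 -0.08;0 0 0 0 0 0 -0.08;0 0 0 0 0 0 -0.08;0 0 0 0 0 0 -0.08;0 0 0 0 0 0 -0.08;0 0 0 0 0 0 -0.08")

```text
clock: 13.82
eef_pos: [512.4, -225.6, 40.6]
tcp_rot: [-3.142, 0.0, 2.779]
contact_force: [-0.6, 0.1, 1.6]
opening: 0.545
```

```bash
python3 f.py;python3 - <<'E'
from h import *
f=r.grab_frame("wrist"); g=r.grab_frame("scene")
c=np.zeros((600,800,3),np.uint8); c[:,:400]=cv2.resize(f[130:370,190:350],(400,600),interpolation=2); g=g[215:275,165:205]; g=cv2.resize(g,(400,600),interpolation=2); c[:,400:]=cv2.convertScaleAbs(g,alpha=1.7); cv2.imwrite("pics/c8.png",c)
E
```

```text
[-2.7000e-01 -2.9000e-01  1.7800e+00 -1.2000e-01  8.3000e-01 -8.0000e-02
  5.1245e+02 -2.2556e+02  4.0600e+01]
```

View pics/c8.png

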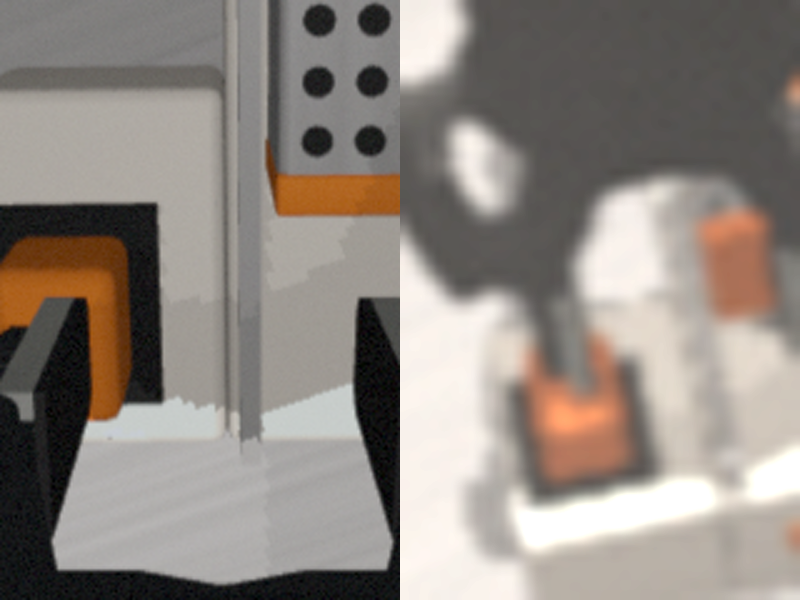

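Contact at TCP z of about 43: 1.8 N, so roughly 2 mm down. The tip stands on the button top, with the blocking finger level over the guide and the cassette still home. Now I press to about 10 mm.

Request:
apply_moves(series="0 0 0.2 0 0 0 -0.08;0 0 0.2 0 0 0 -0.08;0 0 0.2 0 0 0 -0.08;0 0 0.17 0 0 0 -0.08;0 0 0 0 0 0 -0.08;0 0 0 0 0 0 -0.08;0 0 0 0 0 0 -0.08;0 0 0 0 0 0 -0.08;0 0 0 0 0 0 -0.08;0 0 0 0 0 0 -0.08")

```text
clock: 14.95
eef_pos: [513.0, -225.8, 33.0]
tcp_rot: [-3.142, 0.001, 2.779]
contact_force: [2.3, -0.9, 3.7]
opening: 0.542
```

```bash
python3 f.py;python3 - <<'E'
from h import *
f=r.grab_frame("wrist"); g=r.grab_frame("scene")
c=np.zeros((600,800,3),np.uint8); c[:,:400]=cv2.resize(f[20:380,190:430],(400,600),interpolation=2); g=g[215:275,175:215]; g=cv2.resize(g,(400,600),interpolation=2); c[:,400:]=cv2.convertScaleAbs(g,alpha=1.7); cv2.imwrite("pics/c9.png",c)
h=cv2.cvtColor(f,cv2.COLOR_BGR2HSV); m=cv2.inRange(h,(3,100,60),(22,255,255))
k,l,st,ce=cv2.connectedComponentsWithStats(m)
for j in range(1,k):
    if st[j,4]>60: print(st[j],ray("wrist",*ce[j],72).round(1))
print(r.sense()["clock"])
E
```

```text
[   2.77   -0.98    4.29   -2.93   -3.99   -0.75  512.99 -225.79   33.07]
[ 298  123  134   23 2794] [ 468.  -178.2   72. ]
[ 297  226  123   38 1971] [ 509.4 -193.5   72. ]
[ 186  228   55   70 2006] [ 490.2 -242.3   72. ]
15.25
```

View pics/c9.png

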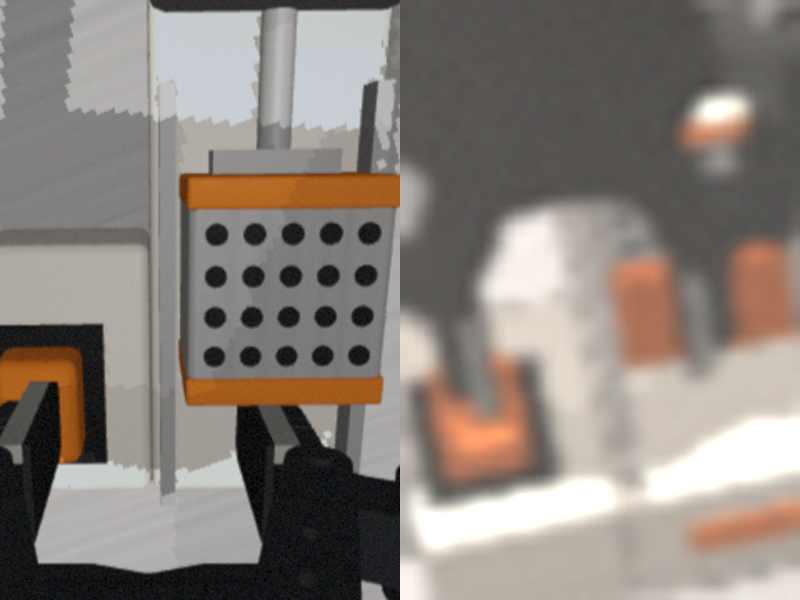

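The cassette has moved forward 16 mm (bands from (452.6,-172.4) to (468,-178.2)) and rests flat against the finger. The 2.9 N push on that finger matches the plunger. The button reaction is 4.3 N, which means about 10 mm down. Handing in.

```bash
python3 f.py; python3 -c "
from rig import r
print(r.sign_off())"
```

```text
[ 4.4300e+00 -1.8600e+00  4.5200e+00 -3.7100e+00 -6.3100e+00 -4.0000e-01
  5.1295e+02 -2.2577e+02  3.3060e+01]
the job is handed in; nothing more can be done
None
```

One finger is holding the orange button about 10 mm down, and the other is blocking the cassette. The job was handed in at about 15.5 s with the arm holding that pose.

- **Cassette:** it popped about 16 mm, measured from its bands in the wrist camera, and stopped against the second finger. Its front is well short of the guide end and it looks flat on the guide.
- **Button:** the vertical force was 4.3–4.5 N, which the spring figures put at about 10 mm down. This is worked out from the force, not seen directly.
- **Blocking force:** the sideways push from the cassette read 2.9 N, then 4.8 N in the last reading. The plunger is rated at 3 N, and the arm's position did not change. I don't know why it rose.
- **Tip height disagreed:** the fingertips touched the button about 40 mm lower than the stated 17 mm tip length predicts. I found the contact height from the force and the pictures instead.
- **Not rechecked:** I took no final picture of the blue dock or the other items. The arm never went low near them.
- **Picture count:** I viewed 10 pictures, and some were composites of two camera views.

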